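# Poise the screwdriver upright over the watch movement

### The arm

A 7-joint arm with a two-finger parallel gripper is mounted at the origin on the work surface. World frame = base frame: x ahead of the robot, y to its left, z up, the work surface at z = 0. Lengths are in m, angles in rad, forces in N, time in s.
With the tool pointing down it reaches from about 0.425 to 0.875 m from the base axis. Payload 9.9 kg.
Tool frame: the origin (TCP) lies midway between the tips of the shut fingers; the grasp point (between the pads) lies arm.grip_depth behind it (arm.grip_depth is the distance from the TCP to the grasp point, in m); z points along the fingers, y is the line along which they close (so a half turn about z gives the same grasp; the last joint's range is limited). The gripper opens to 85 mm and grips with 20 to 120 N. Pads are 22 mm wide; open, the fingers measure 114 mm over their backs; the gripper's body (76 mm by 85 mm) begins 54 mm behind the grasp point. The pads swing forward as they close: fully open they stand 13 mm farther back than shut.
Start: joints at [1.065, 0.576, 0.025, 1.437, -0.015, 1.129, -0.057], TCP at [0.276, -0.616, 0.231] pointing down, gripper open.
Joint ranges: [-2.76, 2.76], [-0.34, 2.15], [-1.52, 1.57], [0.19, 2.46], [-1.09, 4.23], [0.17, 1.99], [-2.82, 2.82]. Speed limits (rad/s): [2.22, 2.22, 3.01, 3.01, 3.14, 3.14, 3.14].

### API

Orientations are given as a unit quaternion [x, y, z, w].
In Python, from rig import arm, grab_frame, ticket gives the robot as it stands.
- The arm moves only by the tool drive_tool, never from a script. Its argument "rows" is a list of rows, each a list of 4 numbers: the shift along the tool's x, y, z in mm, then the turn about the tool's z in degrees. A call has 1 to 12 rows; each row is the pose to reach, as a shift and turn from the pose commanded when the call began, along the tool's axes at that moment; what a row does not reach only later rows make up. A row lasts 1/8 s, in which the tool goes at most 62.5 mm and 10.7 degrees, less where a joint would pass 70% of its speed; a pose out of reach is approached as far as the arm can. A call with a gripper value outside its range is refused whole. "gripper" is the finger opening in mm, from 0 to 85.4, set as the call begins (left out, the last holds). The fingers move at their own pace and stop on an object; "squeeze" is the grip in N (left out, the last holds). Time passes only in rows, so rows that repeat a pose let the fingers close. It gives the time, the measured TCP pose, the force, the opening and the grip force at its end, in the units of the state.
- arm.sense(): the state, without advancing time (a new reading comes with each control period).
- grab_frame(name): name is "side" or "top" or "wrist"; returns a dict with "image" (400x640x3 uint8, red, green, blue), "fx", "fy", "cx", "cy" (pixels), "dist_coeffs" ([k1, k2, p1, p2, k3] as OpenCV has them; the pictures are not rectified), "eye" and "orientation" of the camera in the world; the wrist camera has in their place "T_tool_cam" (4x4, takes a point from camera to tool coordinates, whose origin is the TCP and whose axes are the flange's). Camera axes: x right, y down, z forward; pixel columns grow to the right and rows downward; lengths in m; the calibration is good to about 2 mm. A picture is of the moment at which its call begins: read the wrist's pose just before it. There is no depth.
- ticket.hand_in(): hands the job in; it is judged then, once.
The state is a dict: "time": time; "qpos": joint angles; "joint_vel": joint speeds; "effort": joint torques, N m; "tcp_pos": TCP position; "orientation": TCP orientation; "force": force on the tool from outside, world axes, zero at the start; "ft_torque": the same for the moment, N m; "width": finger opening in m; "grasp_force": force on a finger pad.
Only numpy, scipy, OpenCV 4.12 (cv2) and the standard library are available. Lean on these libraries where they do the work, as an engineer would, in place of code of your own. Each camera call takes 0.05 s, during which the arm holds its last target. There are 200 camera calls.

### The job

Draw the thick-handled screwdriver straight out of the sloping wooden tool stand, turn it upright with its blade pointing down, and bring the blade's tip over the middle of the watch movement, about 20 mm above it, ready to be lowered onto a screw. Finish while still holding it there, raised and still; do not touch the movement with the screwdriver, and leave the other two tools in the stand, the movement, the eye loupe and the dust cover where they are.

Things in the scene. Friction and masses are not known exactly. Their poses are not given: they have to be found in the camera images.
- stand: Fixed wooden stand, 105 (x) by 210 (y), 82 mm high; origin under its middle on the bench, z up. A sloping plate (35 thick, 52 mm along the slope) faces up and to the stand's -x: normal 40 deg off vertical. Three 8.4 mm bores square to it, mouths at x 0, z 68, y -65, 0, +65 mm, hold one tool each (which in which varies), handles leaning up and to -x, the robot's side.
- screwdriver: Tool to take: straight round steel handle, 16 mm diameter, 65 mm long, narrower black cap (12 by 6 mm) on top, 7 mm shaft below with a flat blade. Origin: centre of the handle's underside, on the slope; z along the tool from blade to cap; tip at z = -60 mm. About 1 mm play in its bore (leans up to 3 deg off it); free when drawn 60 mm along its axis. 70 g, balanced at about z = 25 mm.
- screwdriver_tip (a point): The end of the screwdriver's blade, 60 mm below the handle's underside on the tool's axis.
- pin_vise: Leave alone: slim steel tool in another bore, straight handle only 10 mm in diameter, 70 mm long. Origin at the handle's underside, z towards its butt.
- awl: Leave alone: tool in the remaining bore with a pale wooden handle, 12 mm in diameter, ending in a ball 28 mm in diameter, 66 mm long overall. Origin at the handle's underside, z towards its butt.
- movement: Brass watch movement, a disc 40 mm in diameter and 6 mm thick with small wheels on top, set on a dark steel round holder 64 mm in diameter and 14 mm high; loose, 350 g. Origin: centre of the holder's underside, on the bench; z up.
- movement_top (a point): Middle of the movement's upper face, 20 mm above the bench.
- loupe: Leave alone: black eye loupe, a truncated cone 38 mm wide at the foot and 32 mm high, loose; origin at the centre of its underside.
- dust_cover: Leave alone: clear dome with a ball knob on a white dish, 76 mm in diameter and 63 mm high, loose; origin at the centre of its underside.
Things that resemble listed ones, but are neither listed nor needed, are in the scene too. There is more than one size of the stand; the job needs the middle-sized.

How it is judged:
On the way:
1. the screwdriver is drawn out of its bore and held by the fingers alone, off the stand (distance of screwdriver_tip from where it was at the start of the episode above 0.055 m and contact force between screwdriver and the fingers above 1 N and contact force between screwdriver and stand below 0.05 N), for 0.2 s.
At the end, for the whole second after the job is handed in: Screwdriver still in the fingers alone, still, upright blade down within 12 degrees, tip within 15 mm of the middle of the movement and 5 to 40 mm above it, off stand and movement; movement and other tools within 15 mm, loupe and dust cover within 20 mm, of their starts (angle between screwdriver's own z axis and vertical below 0.21 rad and horizontal distance between screwdriver_tip and movement_top below 0.015 m and z of screwdriver_tip in the frame of movement_top between 0.005 and 0.04 m and contact force between screwdriver and the fingers above 1 N and contact force between screwdriver and movement below 0.05 N and contact force between screwdriver and stand below 0.05 N and linear speed of screwdriver below 0.03 m/s and distance of each of movement, pin_vise, awl from where it was at the start of the episode below 0.015 m and distance of each of loupe, dust_cover from where it was at the start of the episode below 0.02 m); the arm keeps its last pose, push and grip.
It fails at once if the screwdriver touches the movement (contact force between screwdriver and movement above 0.5 N).
It fails at once if the movement is pushed (distance of movement from where it was at the start of the episode above 0.015 m).
It fails at once if another tool in the stand is displaced (distance of any of pin_vise, awl from where it was at the start of the episode above 0.015 m).
It fails at once if the loupe or the dust cover is disturbed (distance of any of loupe, dust_cover from where it was at the start of the episode above 0.02 m).
It also fails if it takes over 46 s, if anything falls off the work surface, if the arm or the gripper's body presses on something with over 40 N, if the wrist force passes 120 N, or if a joint passes its speed limit or range.

## Working session

There is one attempt and no reset: what is moved stays moved. The work goes in short steps, Python scripts to look and compute and a tool call to move; the robot and the scene stay as the last step left them, time stands still between calls to the robot, and variables do not carry over. Pictures are saved under pics/ and viewed, at most 10 in all, crops included, and the job is handed in when it is done.

Besides the shell and the picture viewer there is one more tool, called as name(argument=value, ...), one argument or row to a line, values as JSON. drive_tool: Moves the arm, as the interface text tells. Its arguments: {"type":"object","properties":{"rows":{"type":"array","items":{"type":"array","items":{"type":"number"}}},"gripper":{"type":"number"},"squeeze":{"type":"number"}},"required":["rows"]}

```bash
mkdir -p pics; ls; cat > h.py <<'E'
import numpy as np,cv2
from scipy.spatial.transform import Rotation as R
from rig import arm,grab_frame,ticket
def frame(n):
    s=arm.sense(); f=grab_frame(n)
    if n=='wrist':
        T=np.eye(4);T[:3,:3]=R.from_quat(s['orientation']).as_matrix();T[:3,3]=s['tcp_pos']
        M=T@np.array(f['T_tool_cam'])
    else:
        M=np.eye(4);o=np.array(f['orientation']);M[:3,:3]=R.from_quat(o).as_matrix() if o.size==4 else o.reshape(3,3);M[:3,3]=f['eye']
    f['M']=M;f['K']=np.array([[f['fx'],0,f['cx']],[0,f['fy'],f['cy']],[0,0,1.]]);f['d']=np.array(f['dist_coeffs'],float)
    return f
def save(f,p): cv2.imwrite(p,cv2.cvtColor(f['image'],cv2.COLOR_RGB2BGR))
def ray(f,uv):
    n=cv2.undistortPoints(np.array(uv,float).reshape(-1,1,2),f['K'],f['d'])[:,0]
    return np.c_[n,np.ones(len(n))]@f['M'][:3,:3].T
def onz(f,uv,z):
    d=ray(f,uv);e=f['M'][:3,3];return e+d*((z-e[2])/d[:,2])[:,None]
def proj(f,P):
    Mi=np.linalg.inv(f['M']);return cv2.projectPoints(np.array(P,float).reshape(-1,1,3),cv2.Rodrigues(Mi[:3,:3])[0],Mi[:3,3],f['K'],f['d'])[0][:,0]
def tri(fs,uvs):
    A=np.zeros((3,3));b=np.zeros(3)
    for f,uv in zip(fs,uvs):
        d=ray(f,[uv])[0];d/=np.linalg.norm(d);P=np.eye(3)-np.outer(d,d);A+=P;b+=P@f['M'][:3,3]
    return np.linalg.solve(A,b)
E
python3 - <<'E'
from h import *
s=arm.sense();print(s,arm.grip_depth);print(R.from_quat(s['orientation']).as_matrix().round(3))
for n in('side','top'):
    f=frame(n);save(f,f'pics/{n}0.png');print(n,f['M'].round(3),f['fx'])
E
```

```text
pics
{'time': 0.0, 'qpos': array([ 1.06521214,  0.57651852,  0.02484188,  1.43790499, -0.01495839,
        1.12897339, -0.056492  ]), 'joint_vel': array([ 3.13704496e-04, -1.19736076e-03,  1.29891422e-03,  9.92600900e-05,
        2.03182163e-03,  1.23335704e-03,  1.01379329e-04]), 'effort': array([-4.58948925e-04, -7.65772748e+01,  2.24997707e+00, -2.85967666e+01,
        1.52462610e-02,  1.27928605e-02,  7.62065525e-06]), 'tcp_pos': array([ 0.27615144, -0.61544282,  0.23045281]), 'orientation': array([ 9.77837769e-01,  2.09362463e-01, -2.27986795e-04, -7.77221848e-04]), 'force': array([-0.39715404, -0.56677855, -1.14292871]), 'ft_torque': array([-0.00473073,  0.00112772,  0.01577923]), 'grasp_force': 0.0, 'width': 0.0857484535048771} 0.0187
[[ 0.912  0.409 -0.001]
 [ 0.409 -0.912  0.001]
 [-0.    -0.002 -1.   ]]
side [[-0.971 -0.148  0.189  0.26 ]
 [-0.24   0.564 -0.79   0.995]
 [ 0.01  -0.812 -0.583  0.707]
 [ 0.     0.     0.     1.   ]] 379.02016329726695
top [[-0.027 -0.994  0.105  0.344]
 [-0.999  0.024 -0.03   0.158]
 [ 0.027 -0.105 -0.994  1.194]
 [ 0.     0.     0.     1.   ]] 443.13112775991544
```

View pics/side0.png

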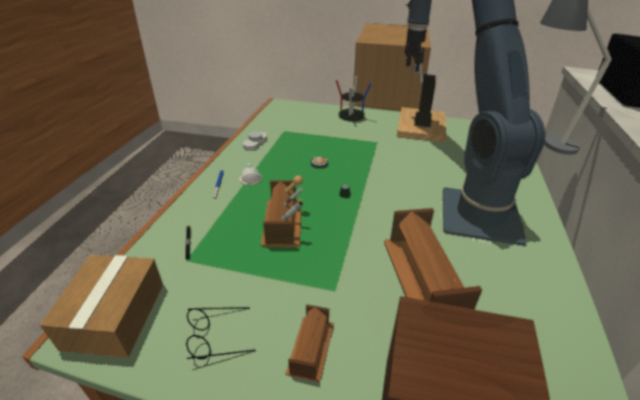

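View pics/top0.png

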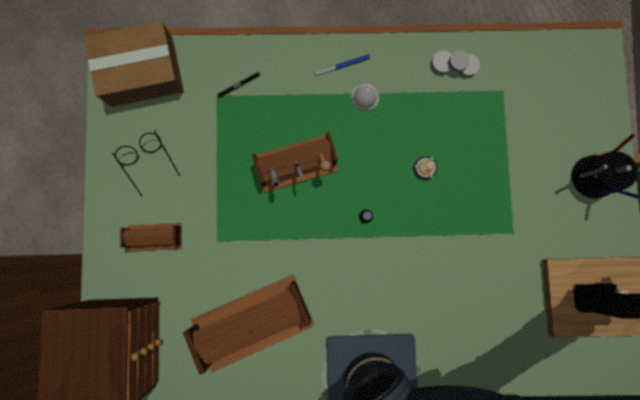

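```bash
python3 - <<'E'
from h import *
a=cv2.imread('pics/top0.png');b=cv2.imread('pics/side0.png')
A=cv2.resize(a[120:220,240:450],None,fx=3.8,fy=3.8,interpolation=3)[:290];A=cv2.resize(a[125:200,240:440],(800,300),interpolation=3)
B=cv2.resize(b[145:255,230:370],(382,300),interpolation=3)
C=np.zeros((600,800,3),np.uint8);C[:300]=A;C[300:,:382]=B
C[300:,400:800]=cv2.resize(b[165:240,255:355],(400,300),interpolation=3)
cv2.imwrite('pics/c.png',C)
E
```

```text
(no output)
```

View pics/c.png

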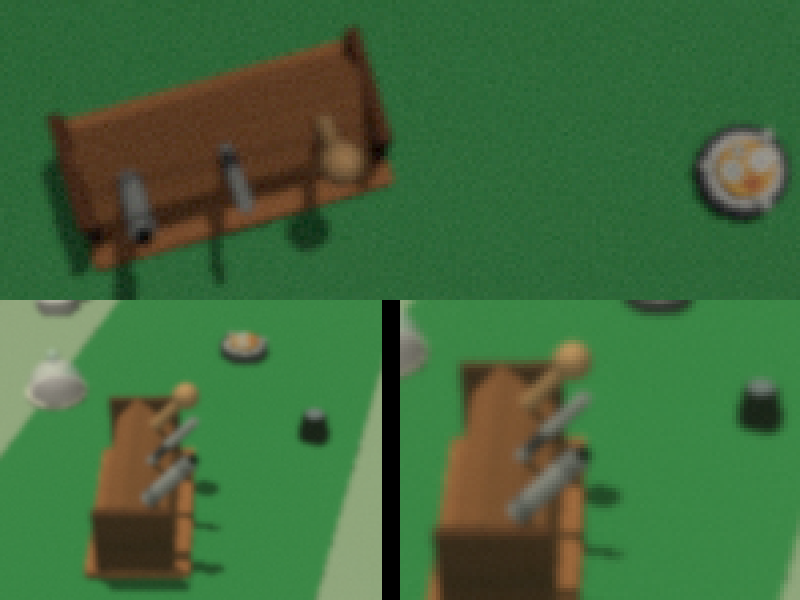

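```bash
python3 - <<'E'
from h import *
from scipy.optimize import least_squares
t=frame('top');s=frame('side')
a=np.radians(40);ax=np.array([-np.sin(a),0,np.cos(a)])
pts=[]
for y,L in((65,68),(0,70),(-65,52)):
    m=np.array([0,y,68.]);pts+=[m,m+ax*L]
pts=np.array(pts)/1e3
T=[(272.5,169.5),(275.75,184),(296.7,163),(301.5,177),(321,155.5),(325.5,165)]
S=[(284.7,217.5),(300.7,203.3),(286.3,202.5),(300.8,190),(287.5,190),(298,180)]
def W(p): return R.from_euler('z',p[2]).apply(pts)+[p[0],p[1],0]
f=lambda p:np.r_[proj(t,W(p)).ravel()-np.ravel(T),proj(s,W(p)).ravel()-np.ravel(S)]
r=least_squares(f,[.45,.25,.3],x_scale=.1,loss='soft_l1');print(r.x,np.degrees(r.x[2]));print(r.fun.reshape(-1,2).round(1))
print('screwdriver',W(r.x)[:2].round(4))
print('tri',tri([t,s],[T[0],S[0]]),tri([t,s],[T[1],S[1]]))
print('mov',onz(t,[(425,168)],.02),onz(t,[(366,216)],.016),onz(t,[(365,97)],.03), tri([t,s],[(425,168),(319.5,161)]))
E
```

```text
[0.56259413 0.18073834 0.26682666] 15.288041253526929
[[ 0.1  1. ]
 [ 0.1 -0.3]
 [ 0.2  0.4]
 [ 0.1 -0.4]
 [ 0.   0.9]
 [-0.1  0.7]
 [-0.4  0.5]
 [-0.6 -1. ]
 [-0.7  1.2]
 [ 0.3 -2.1]
 [-0.6  0.7]
 [-0.3 -0.6]]
screwdriver [[0.5455 0.2434 0.068 ]
 [0.5033 0.2319 0.1201]]
tri [0.54614992 0.24307811 0.06977226] [0.50229227 0.23228587 0.11761132]
mov [[ 0.55180649 -0.16345589  0.02      ]] [[0.42625615 0.00051154 0.016     ]] [[ 0.74870749 -0.00701112  0.03      ]] [ 0.55197086 -0.16473318  0.01563256]
```

drive_tool(
  rows=[
    [43, -32, 0, 0],
    [86, -63, 0, 0],
    [129, -95, 0, 2],
    [172, -127, 0, 4],
    [215, -159, 0, 6],
    [259, -190, 0, 8],
    [302, -222, 0, 8.8],
    [345, -254, 0, 8.8],
    [388, -285, 0, 8.8],
    [431, -317, 0, 8.8],
    [431, -317, 0, 8.8],
    [431, -317, 0, 8.8],
  ],
  gripper=45,
  squeeze=40,
)

```text
time: 1.7
tcp_pos: [0.5394, -0.1506, 0.2311]
orientation: [0.991, 0.134, -0.0, 0.0]
force: [0.8, -0.8, 0.6]
width: 0.0452
grasp_force: 0.0
```

```bash
python3 - <<'E'
from h import *
import pickle
f=frame('wrist');save(f,'pics/w1.png');pickle.dump(f,open('w1.pkl','wb'));print(f['M'].round(3),f['fx'],proj(f,[(0.552,-.164,.02)]))
E
```

```text
[[ 0.266 -0.929 -0.257  0.604]
 [-0.964 -0.256 -0.071 -0.131]
 [ 0.     0.267 -0.964  0.373]
 [ 0.     0.     0.     1.   ]] 280.0007471305372 [[339.13147442 167.07304111]]
```

drive_tool(
  rows=[
    [8, -40, 0, 0],
    [17, -80, 0, 0],
    [25, -120, 0, 0],
    [34, -160, 0, 0],
    [42, -200, 0, 0],
    [50, -240, 0, 0],
    [59, -280, 0, 0],
    [67, -320, 0, 0],
    [76, -350, 0, 0],
    [84, -378, 0, 0],
    [84, -378, 0, 0],
    [84, -378, 0, 0],
  ],
)

```text
time: 3.25
tcp_pos: [0.5211, 0.2346, 0.2312]
orientation: [0.991, 0.133, -0.0, 0.001]
force: [-0.1, 0.5, 0.5]
width: 0.0448
grasp_force: 0.0
```

```bash
python3 - <<'E'
from h import *
import pickle
f=frame('wrist');save(f,'pics/w2.png');pickle.dump(f,open('w2.pkl','wb'))
a=cv2.imread('pics/w1.png');cv2.imwrite('pics/w12.png',np.hstack([cv2.resize(x,(400,250)) for x in(a,cv2.imread('pics/w2.png'))]))
ax=np.array([-.620,-.1696,.766]);m=np.array([.5455,.2434,.069])
print(proj(f,[m,m+.065*ax,m+.071*ax]),arm.sense()['tcp_pos'])
E
```

```text
[[324.55813436 158.72790982]
 [324.51848211 209.6046379 ]
 [324.51426866 215.01841562]] [0.52107754 0.23444828 0.23127302]
```

View pics/w2.png

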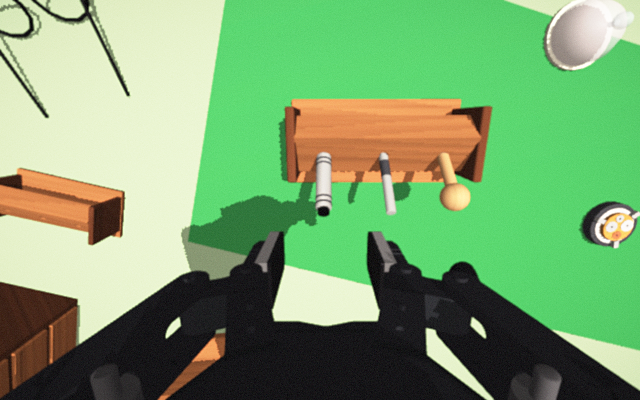

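View pics/w1.png

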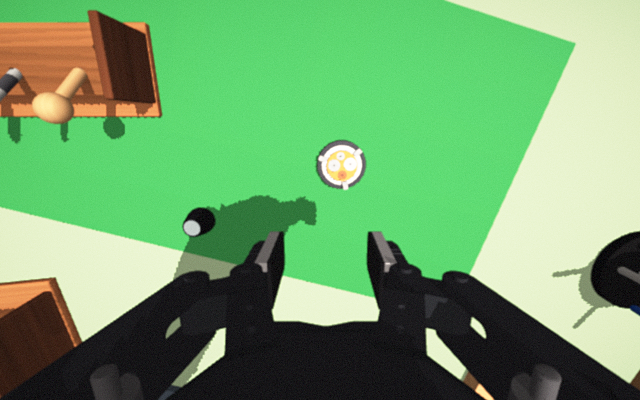

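drive_tool(
  rows=[
    [0, -1, 25, 0],
    [0, -1, 50, 0],
    [0, -1, 75, 0],
    [0, -1, 95, 0],
    [0, -1, 115, 0],
    [0, -1, 130, 0],
    [0, -1, 142, 0],
    [0, -1, 150, 0],
    [0, -1, 150, 0],
    [0, -1, 150, 0],
  ],
)

```text
time: 4.55
tcp_pos: [0.5207, 0.2377, 0.0817]
orientation: [0.991, 0.134, 0.0, -0.0]
force: [0.1, -0.1, -0.2]
width: 0.0449
grasp_force: 0.0
```

drive_tool(
  rows=[
    [0, 0, 0, 0],
    [0, 0, 0, 0],
    [0, 0, 0, 0],
    [0, 0, 0, 0],
    [0, 0, 0, 0],
    [0, 0, 0, 0],
  ],
  gripper=0,
  squeeze=40,
)

```text
time: 5.3
tcp_pos: [0.5206, 0.2374, 0.0817]
orientation: [0.991, 0.134, 0.0, 0.0]
force: [-1.0, -1.6, 6.0]
width: 0.0145
grasp_force: 38.9
```

```bash
python3 - <<'E'
from h import *
import pickle
print(arm.sense()['tcp_pos'],arm.sense()['force'])
f=pickle.load(open('w1.pkl','rb'));print(onz(f,[(341.5,163.5)],.02),onz(f,[(342,164.5)],.014))
E
```

```text
[0.52058047 0.23738307 0.08166473] [-1.03938862 -1.5734037   6.0328224 ]
[[ 0.55717715 -0.16561866  0.02      ]] [[ 0.5553143  -0.16718749  0.014     ]]
```

drive_tool(
  rows=[
    [-3.2, 0, -3.8, 0],
    [-8, 0, -9.6, 0],
    [-13, 0, -15.5, 0],
    [-18, 0, -21.5, 0],
    [-23, 0, -27.5, 0],
    [-28, 0, -33.5, 0],
    [-33, 0, -39.5, 0],
    [-38, 0, -45.5, 0],
    [-43, 0, -51.5, 0],
    [-48, 0, -57.5, 0],
    [-48, 0, -57.5, 0],
    [-48, 0, -57.5, 0],
  ],
  squeeze=60,
)

```text
time: 6.8
tcp_pos: [0.4742, 0.2249, 0.1388]
orientation: [0.991, 0.134, 0.0, -0.0]
force: [-0.1, -0.1, 0.1]
width: 0.0144
grasp_force: 58.3
```

```bash
python3 - <<'E'
from h import *
f=frame('wrist');save(f,'pics/w3.png');s=frame('side');save(s,'pics/s3.png')
a=f['image'][100:300,200:520];b=s['image'][130:250,230:390]
C=np.vstack([cv2.resize(a,(480,300)),cv2.resize(b,(480,300*120*480//(160*360)) if 0 else (400,300)) if 0 else cv2.resize(b,(480,300))])
cv2.imwrite('pics/c3.png',C[:,:,::-1]);print(arm.sense()['force'],arm.sense()['tcp_pos'])
E
```

```text
[-0.52049041  0.03547337  0.0543183 ] [0.47414482 0.22481907 0.13860215]
```

View pics/c3.png

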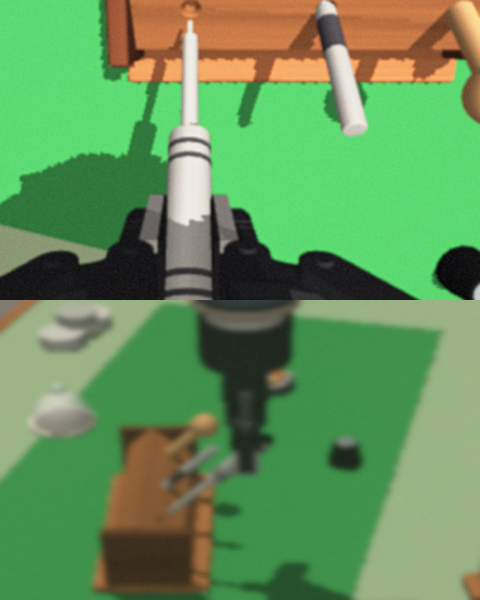

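drive_tool(
  rows=[
    [-12, 0, 0, 0],
    [-24, 0, 0, 0],
    [-24, 0, 15, 0],
    [-24, 0, 30, 0],
    [-24, 0, 44, 0],
    [-14, 0, 44, 0],
    [-6, 0, 44, 0],
    [0, 0, 44, 0],
    [4, 0, 44, 0],
    [8, 0, 44, 0],
    [8, 0, 44, 0],
  ],
  squeeze=30,
)

```text
time: 8.28
tcp_pos: [0.4805, 0.2261, 0.0943]
orientation: [0.991, 0.134, -0.002, 0.001]
force: [-5.1, -1.7, -2.1]
width: 0.0142
grasp_force: 58.8
```

```bash
python3 - <<'E'
from h import *
f=frame('wrist');save(f,'pics/w4.png')
cv2.imwrite('pics/c4.png',cv2.resize(f['image'][100:300,200:520],(640,400))[:,:,::-1]);print(arm.sense())
E
```

```text
{'time': 8.325, 'qpos': array([-0.46141405,  0.53535522, -0.09816643,  1.97373582,  0.08368704,
        0.63956692, -1.91614669]), 'joint_vel': array([-0.00171308, -0.00229824,  0.00110823,  0.00138893,  0.00157947,
       -0.00303599,  0.00129237]), 'effort': array([ 1.01246496e-01, -6.62605834e+01,  4.12007254e-01, -2.31693435e+01,
        3.23255360e-01, -2.06933498e+00,  4.88535943e-02]), 'tcp_pos': array([0.48054318, 0.22611197, 0.09439273]), 'orientation': array([ 9.91038651e-01,  1.33565408e-01, -1.51907916e-03,  6.04516680e-04]), 'force': array([-4.30806107, -1.88193562, -2.74986585]), 'ft_torque': array([-0.59893275,  1.40457724, -0.05380395]), 'grasp_force': 58.82066488265991, 'width': 0.014206636821595179}
```

View pics/c4.png

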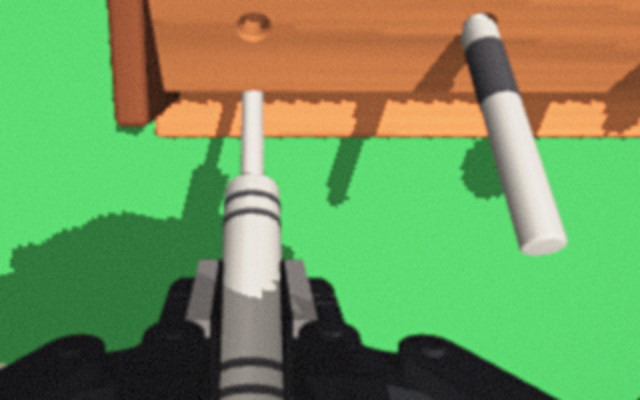

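drive_tool(
  rows=[
    [3, 0, 0, 0],
    [6, 0, 0, 0],
    [9, 0, 0, 0],
    [12, 0, 0, 0],
    [15, 0, 0, 0],
    [18, 0, 0, 0],
    [20, 0, 0, 0],
    [20, 0, 0, 0],
  ],
  squeeze=25,
)

```text
time: 9.32
tcp_pos: [0.4982, 0.2308, 0.0939]
orientation: [0.991, 0.134, -0.003, 0.001]
force: [-7.9, -3.3, -2.5]
width: 0.0141
grasp_force: 58.7
```

```bash
python3 - <<'E'
from h import *
f=frame('wrist');save(f,'pics/w5.png')
s=frame('side')
C=np.vstack([cv2.resize(f['image'][100:300,200:520],(480,300)),cv2.resize(s['image'][150:240,260:380],(400,300))[:, :] if 0 else cv2.resize(s['image'][150:240,250:394],(480,300))])
cv2.imwrite('pics/c5.png',C[:,:,::-1]);print(arm.sense()['force'])
E
```

```text
[-9.37903892 -3.7484821  -2.86095939]
```

View pics/c5.png

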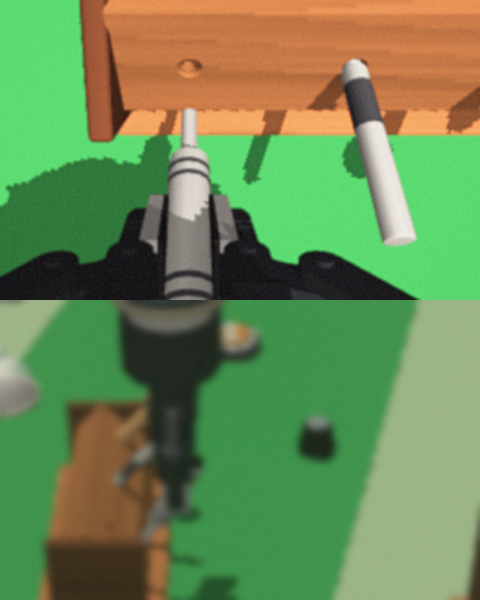

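drive_tool(
  rows=[
    [3, 0, 0, 0],
    [6, 0, 0, 0],
    [9, 0, 0, 0],
    [12, 0, 0, 0],
    [15, 0, 0, 0],
    [18, 0, 0, 0],
    [21, 0, 0, 0],
    [24, 0, 0, 0],
    [26, 0, 0, 0],
    [26, 0, 0, 0],
    [26, 0, 0, 0],
  ],
)

```text
time: 10.8
tcp_pos: [0.524, 0.2383, 0.0945]
orientation: [0.991, 0.134, -0.002, 0.001]
force: [-7.8, -2.9, 1.0]
width: 0.0146
grasp_force: 59.6
```

```bash
python3 - <<'E'
from h import *
f=frame('wrist');save(f,'pics/w6.png');T=np.array(f['T_tool_cam']);f['M']=T
print(arm.sense()['force'],T.round(3).tolist())
for n in(3,4,5,6):
    g=cv2.imread(f'pics/w{n}.png',0)[:,322:331].mean(1).round().astype(int);print(n,list(g[150:300]))
# predictions in tool frame
for th in(40,30,20,10,0,-10):
    a=np.radians(th);ax=np.array([-np.sin(a),0,-np.cos(a)]);G=np.array([0,0,-.0187]);n=np.array([np.cos(a),0,-np.sin(a)])
    P=[G+ax*z+n*r for z,r in((-.1,0),(-.04,.008),(-.04,-.0),(.025,.008),(.031,.006))]
    print(th,proj(f,P)[:,1].round(1))
E
```

```text
[-8.37687167 -3.30112914  0.73255258] [[0.001, -0.964, -0.266, 0.067], [1.0, 0.001, 0.0, -0.002], [-0.0, -0.266, 0.964, -0.142], [0.0, 0.0, 0.0, 1.0]]
3 [np.int64(222), np.int64(222), np.int64(222), np.int64(223), np.int64(223), np.int64(223), np.int64(223), np.int64(223), np.int64(224), np.int64(224), np.int64(224), np.int64(224), np.int64(223), np.int64(224), np.int64(224), np.int64(224), np.int64(224), np.int64(224), np.int64(225), np.int64(224), np.int64(225), np.int64(225), np.int64(225), np.int64(225), np.int64(225), np.int64(226), np.int64(225), np.int64(225), np.int64(226), np.int64(226), np.int64(226), np.int64(219), np.int64(200), np.int64(212), np.int64(227), np.int64(230), np.int64(229), np.int64(229), np.int64(230), np.int64(233), np.int64(230), np.int64(166), np.int64(98), np.int64(88), np.int64(148), np.int64(218), np.int64(234), np.int64(232), np.int64(232), np.int64(233), np.int64(198), np.int64(127), np.int64(81), np.int64(106), np.int64(188), np.int64(229), np.int64(233), np.int64(231), np.int64(232), np.int64(232), np.int64(232), np.int64(232), np.int64(232), np.i
[... 7520 characters left out ...]
116), np.int64(117), np.int64(116), np.int64(116), np.int64(114), np.int64(115), np.int64(116), np.int64(115), np.int64(115), np.int64(117), np.int64(116), np.int64(116), np.int64(116), np.int64(115), np.int64(118), np.int64(114), np.int64(91), np.int64(56), np.int64(38), np.int64(47), np.int64(80), np.int64(110), np.int64(115), np.int64(116), np.int64(118), np.int64(114), np.int64(95), np.int64(58), np.int64(39), np.int64(40), np.int64(65), np.int64(101), np.int64(116), np.int64(115)]
40 [123.6 186.5 194.9 312.8 329.5]
30 [143.4 192.8 202.5 305.8 322.9]
20 [163.2 200.5 211.1 296.9 313.6]
10 [183.1 209.1 220.6 286.5 301.9]
0 [203.1 218.7 230.7 275.1 288.4]
-10 [223.3 228.9 241.4 263.2 273.7]
```

```bash
cat > fit.py <<'E'
from h import *
from scipy.optimize import least_squares,brentq
f=frame('wrist');f['M']=np.array(f['T_tool_cam']);G=np.array([0,0,-.0187])
def pr(th,zs,z0,dx=0,r=.008):
    a=np.radians(th);ax=np.array([-np.sin(a),0,-np.cos(a)]);n=np.array([np.cos(a),0,-np.sin(a)])
    return proj(f,[G+[dx,0,0]+ax*(z-z0)+n*r for z in zs])[:,1]
ref=[182,192.6,202,280.5,293]
z0=brentq(lambda z:pr(40,[0],z)[0]-182,.02,.07)
zr=[brentq(lambda z:pr(40,[z],z0)[0]-v,-.02,.09) for v in ref];print('z0',z0,np.round(zr,4))
def solve(v):
    r=least_squares(lambda p:np.r_[pr(p[0],zr,p[1]/1e3,p[2]/1e3)-v,(p[2])*.1,(p[1]-z0*1e3)*.1],[20,z0*1e3,0]);return r.x.round(2),r.fun.round(2)
E
python3 - <<'E'
from fit import *
print(solve([186,196.1,205,279.6,292.8]));print(solve([197,205.6,213.5,281.8,293.8]));print(solve([221,227,232.6,284.1,294.4]))
E
```

```text
z0 0.04307304635361955 [0.     0.0072 0.0132 0.0546 0.0601]
(array([35.33, 42.05,  0.2 ]), array([ 0.14, -0.07, -0.15,  0.51, -0.43,  0.02, -0.1 ]))
(array([26.89, 40.85, -1.75]), array([ 0.  ,  0.05, -0.09,  0.22, -0.19, -0.17, -0.22]))
(array([ 9.21, 37.39, -5.72]), array([-0.1 ,  0.03, -0.  ,  0.51, -0.47, -0.57, -0.57]))
```

drive_tool(
  rows=[
    [3, 0, 0, 0],
    [6, 0, 0, 0],
    [8, 0, 0, 0],
    [9, 0, 0, 0],
    [9, 0, 0, 0],
    [4, 0, 0, 0],
    [-3, 0, 0, 0],
    [-12, 0, 0, 0],
    [-25, 0, 0, 0],
    [-25, 0, 0, 0],
    [-25, 0, 0, 0],
    [-25, 0, 0, 0],
  ],
)

```text
time: 12.4
tcp_pos: [0.5024, 0.2327, 0.0948]
orientation: [0.991, 0.134, 0.0, -0.0]
force: [-0.1, -0.3, -1.4]
width: 0.0141
grasp_force: 58.0
```

```bash
python3 - <<'E'
from fit import *
save(f,'pics/w7.png');s=frame('side');save(s,'pics/s7.png')
C=np.vstack([cv2.resize(f['image'][100:300,200:520],(480,300)),cv2.resize(s['image'][150:240,250:394],(480,300))])
cv2.imwrite('pics/c7.png',C[:,:,::-1]);print(arm.sense()['force'])
g=cv2.imread('pics/w7.png',0)[:,322:331].mean(1).round();print(*[f'{i+200}:{int(x)}' for i,x in enumerate(g[200:300])])
E
```

```text
z0 0.04306715790797946 [0.     0.0072 0.0132 0.0546 0.0601]
[ 0.63396167  0.10374114 -1.90936002]
200:168 201:160 202:155 203:149 204:142 205:141 206:142 207:141 208:143 209:142 210:144 211:144 212:145 213:143 214:136 215:126 216:118 217:117 218:112 219:113 220:112 221:108 222:108 223:108 224:109 225:108 226:107 227:106 228:109 229:106 230:107 231:108 232:107 233:91 234:57 235:60 236:95 237:109 238:87 239:54 240:58 241:94 242:110 243:111 244:110 245:110 246:110 247:109 248:110 249:109 250:110 251:110 252:109 253:109 254:111 255:110 256:111 257:109 258:112 259:110 260:111 261:110 262:110 263:109 264:110 265:109 266:110 267:109 268:110 269:109 270:109 271:109 272:110 273:109 274:109 275:110 276:110 277:109 278:110 279:110 280:107 281:110 282:110 283:95 284:59 285:37 286:47 287:79 288:104 289:111 290:111 291:111 292:96 293:61 294:37 295:40 296:66 297:97 298:108 299:111
```

View pics/c7.png

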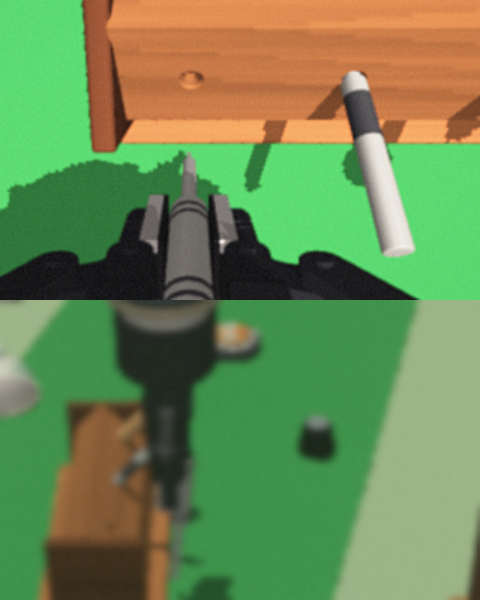

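```bash
python3 - <<'E'
from fit import *
v=np.array([234.5,239.5,285.3,294.6])
for vt in (204,206):
  for w in(.02,.1):
    r=least_squares(lambda p:np.r_[pr(p[0],zr[1:],p[1]/1e3,p[2]/1e3)-v,pr(p[0],[-.06],p[1]/1e3,p[2]/1e3,0)-vt,p[2]*w,(p[1]-43)*w],[10,43,0])
    th,z0_,dx=r.x;a=np.radians(th);print(r.x.round(2),r.fun.round(2),'tip tool x,z mm',dx+np.sin(a)*(60+z0_),-18.7+np.cos(a)*(60+z0_))
g=cv2.imread('pics/w7.png',0);print(g[196:212,316:338])
E
```

```text
z0 0.04306744121327233 [0.     0.0072 0.0132 0.0546 0.0601]
[  5.62  42.38 -11.44] [-0.1  -0.09  0.58 -0.45  0.06 -0.23 -0.01] tip tool x,z mm -1.419763007634982 83.19237326218585
[  5.26  40.62 -10.25] [-0.24 -0.24  0.59 -0.37  0.2  -1.03 -0.24] tip tool x,z mm -1.0324111806812066 81.49962610047425
[ 3.56 35.28 -6.96] [-0.01 -0.12  0.48 -0.38  0.03 -0.14 -0.15] tip tool x,z mm -1.0367962467277847 76.39942127882226
[ 3.73 36.1  -7.46] [ 0.04 -0.06  0.46 -0.44 -0.05 -0.75 -0.69] tip tool x,z mm -1.2174464319722338 77.19912714048131
[[165 160 162 159 155 165 161 161 169 160 165 162 159 166 165 161 163 163
  162 159 163 160]
 [170 170 171 170 169 174 169 170 166 168 169 167 172 170 173 172 168 170
  171 171 169 171]
 [172 172 171 170 173 171 171 172 172 170 169 171 173 170 171 169 169 173
  172 170 172 171]
 [171 172 170 163 167 167 172 172 172 167 174 167 171 169 170 170 174 170
  168 170 170 171]
 [164 170 157 130 125 142 158 166 169 171 169 169 169 174 169 169 171 168
  173 168 170 175]
 [173 173 155 106  88 105 123 147 164 162 166 168 172 166 170 170 170 169
  168 170 169 171]
 [172
[... 225 characters left out ...]
6 160 169 172 169 171 170 165
  169 169 170 169]
 [ 96  94  92  85  93  90  90 102 127 149 147 156 163 166 170 169 172 175
  169 167 172 167]
 [ 88  86  92  91  89  92  98 114 135 146 152 157 157 158 165 167 172 168
  171 172 174 164]
 [ 87  90  93  85  89  94  97 115 135 143 156 152 152 155 160 169 171 169
  169 167 168 170]
 [ 95  91  92  90 100 106 101 117 133 148 155 159 157 155 158 172 169 173
  166 172 170 172]
 [ 92  92  95  98 115 135 115 114 135 151 148 152 155 147 163 167 174 173
  169 171 170 173]
 [ 93  90  89  92 121 151 117 113 136 147 153 153 155 156 162 169 169 169
  174 167 171 170]
 [ 89  94  92  96 134 149 120 113 140 147 153 157 152 150 166 169 175 168
  171 170 166 170]]
```

drive_tool(
  rows=[
    [-5, 0, -20, 0],
    [-10, 0, -50, 0],
    [-10, 0, -80, 0],
    [-10, 0, -110, 0],
    [-10, 0, -135, 0],
    [-10, 0, -145, 0],
    [-12, 15, -145, 0],
    [-16, 45, -145, 0],
    [-20, 80, -145, 0],
    [-25, 115, -145, 0],
    [-30, 150, -145, 0],
    [-35, 185, -145, 0],
  ],
  squeeze=60,
)

```text
time: 14.05
tcp_pos: [0.5166, 0.0423, 0.2384]
orientation: [0.991, 0.133, -0.001, 0.0]
force: [1.1, 0.2, -1.7]
width: 0.0144
grasp_force: 58.4
```

drive_tool(
  rows=[
    [-3, 35, 0, 0],
    [-6, 70, 0, 0],
    [-9, 105, 0, 0],
    [-12, 140, 0, 0],
    [-15, 170, 0, 0],
    [-17, 195, 0, 0],
    [-18, 208, 0, 0],
    [-18, 213, 0, 0],
    [-18, 213, 0, 0],
    [-18, 213, 0, 0],
    [-18, 213, 0, 0],
  ],
)

```text
time: 15.42
tcp_pos: [0.5565, -0.1645, 0.2399]
orientation: [0.991, 0.134, 0.0, -0.0]
force: [-0.7, -0.5, -0.3]
width: 0.0145
grasp_force: 58.4
```

```bash
python3 - <<'E'
from h import *
f=frame('wrist');save(f,'pics/w8.png');s=frame('side');save(s,'pics/s8.png');t=frame('top');save(t,'pics/t8.png')
p=arm.sense()['tcp_pos'];print(p)
tip=p+[-.001,0,-.08];u=proj(s,[tip])[0];w=proj(f,[tip,(.555,-.165,.02)]);print(u,w)
x,y=u.astype(int)
C=np.vstack([cv2.resize(f['image'][100:300,200:520],(480,300)),cv2.resize(s['image'][y-70:y+50,x-96:x+96],(480,300))])
cv2.imwrite('pics/c8.png',C[:,:,::-1]);print('side crop origin',x-96,y-70)
E
```

```text
[ 0.5564332  -0.16492443  0.23987687]
[318.58953691 124.1817297 ] [[327.22174827 204.81827841]
 [326.47748804 173.77943534]]
side crop origin 222 54
```

View pics/c8.png

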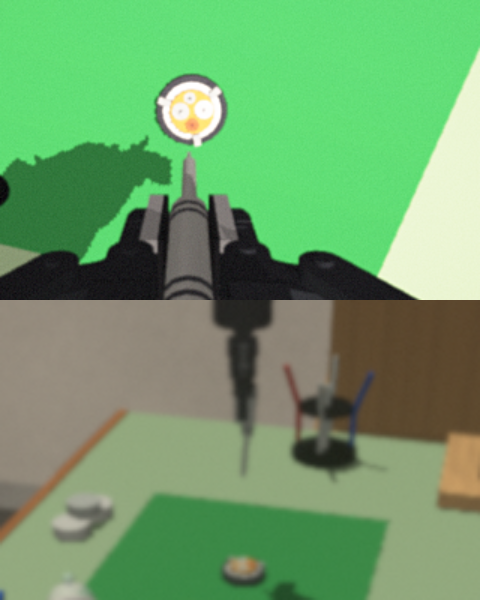

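drive_tool(
  rows=[
    [1, 0, 10, 0],
    [1.5, 0, 30, 0],
    [1.5, 0, 50, 0],
    [1.5, 0, 70, 0],
    [1.5, 0, 88, 0],
    [1.5, 0, 102, 0],
    [1.5, 0, 112, 0],
    [1.5, 0, 118, 0],
    [1.5, 0, 118, 0],
    [1.5, 0, 118, 0],
    [1.5, 0, 118, 0],
  ],
)

```text
time: 16.95
tcp_pos: [0.5581, -0.165, 0.1223]
orientation: [0.991, 0.134, 0.0, 0.0]
force: [-0.1, -0.1, -0.3]
width: 0.0141
grasp_force: 58.4
```

```bash
python3 - <<'E'
from h import *
f=frame('wrist');s=frame('side')
p=arm.sense()['tcp_pos'];print(p,arm.sense()['force'],arm.sense()['grasp_force'])
tip=p+[-.001,0,-.08]
print('tip,top predicted wrist',proj(f,[tip,(.557,-.165,.02)]),'side',proj(s,[tip,(.557,-.165,.02)]))
I=s['image'];cv2.imwrite('pics/s9.png',I[:,:,::-1])
W=f['image'].astype(int);m=(W.min(2)>225)&(np.add.outer((np.arange(400)-185)**2,(np.arange(640)-327)**2)<60**2)
print('bright dial centre',np.argwhere(m).mean(0)[::-1] if m.any() else None, m.sum())
a=cv2.cvtColor(I,cv2.COLOR_RGB2GRAY);u,v=proj(s,[tip])[0].astype(int);print(u,v);print(a[v-12:v+18,u-9:u+12])
E
```

```text
[ 0.55801066 -0.1649665   0.12215171] [-0.68705032  0.28364702 -0.8231009 ] 58.442230224609375
tip,top predicted wrist [[326.61480851 204.82698359]
 [326.52051405 197.67123105]] side [[318.02966523 154.35167904]
 [318.01474864 159.71318526]]
bright dial centre [329.93249325 192.04680468] 1111
318 154
[[107 107 106 107 107 107 107 107 106 103 100 100 103 105 106 107 106 107
  107 108 108]
 [107 108 106 107 106 106 107 108 105 103  99  98 103 106 107 105 107 106
  106 107 106]
 [107 107 107 107 106 108 108 107 104 102  99 101 104 106 106 107 106 107
  107 107 107]
 [106 106 106 106 107 107 107 107 106 102 101 100 103 108 106 107 106 105
  106 107 108]
 [107 107 107 107 107 108 108 106 105 102 101 101 104 107 107 106 107 107
  107 108 106]
 [108 106 107 107 107 105 108 106 106 104 102 101 105 107 106 107 106 107
  106 107 106]
 [107 108 106 107 106 107 107 106 107 103 102 104 107 107 106 106 106 107
  107 107 105]
 [107 108 107 107 105 107 107 107 105 102 101 104 107 107 106 106 106 107
  107 106 106]
 [106 106 106 108 108 107 106 105 104 103 101 104 104 106 107 106 106 107
  107 107 10
[... 1172 characters left out ...]
1  67  78  91 101 107 109 116 122 116  97  78  66  57  53  47
   51  57  61]
 [102  92  75  62  58  62  71  76  80  87  93  89  76  63  54  50  48  48
   54  58  61]
 [104  99  89  74  63  56  54  58  58  60  61  58  58  54  49  46  50  51
   56  60  59]
 [106 103  99  91  79  70  61  58  56  56  55  57  55  54  52  52  54  56
   60  61  61]
 [108 107 105 101  97  91  82  78  74  74  74  74  74  69  64  59  55  60
   59  61  59]
 [105 106 106 105 105 102 100  99  97  95  96  96  93  85  74  63  60  60
   59  59  61]
 [107 106 106 107 106 106 106 105 105 105 105 104 100  91  76  63  60  61
   59  61  60]
 [106 106 106 106 108 107 106 106 108 106 106 105 102  91  76  65  62  61
   60  61  62]]
```

```bash
python3 -c "
from h import *
print(ticket.hand_in())"
```

```text
the job is handed in; nothing more can be done
None
```

The job is handed in with the screwdriver held blade down over the middle of the watch movement, tip about 20 mm above it and roughly 5° off vertical; the hand-in gave no verdict, and the moves made no contact I could see with the movement, the other tools, the loupe or the dust cover.

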